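# Find and release the latched key on the appliance test box

### The arm

A 6-joint arm with a two-finger parallel gripper is mounted at the origin on the work surface. World frame = base frame: x ahead of the robot, y to its left, z up, the work surface at z = 0. Lengths are in m, angles in rad, forces in N, time in s.
With the tool pointing down it reaches from about 0.35 to 0.85 m from the base axis. Payload 8.1 kg.
Tool frame: the origin (TCP) lies between the finger pads; the fingertips stand 17 mm ahead of it and the grasp point (between the pads) lies 2 mm behind it; z points along the fingers, y is the line along which they close (so a half turn about z gives the same grasp; the last joint's range is limited). The gripper opens to 85 mm and grips with 20 to 120 N. Pads are 22 mm wide; open, the fingers measure 114 mm over their backs; the gripper's body (76 mm by 85 mm) begins 54 mm behind the grasp point. The pads swing forward as they close: fully open they stand 13 mm farther back than shut.
Start: joints at [1.095, 0.13, 1.488, -0, 1.523, -0.085], TCP at [0.229, 0.555, 0.208] pointing down, gripper open.
Joint ranges: [-2.96, 2.96], [-0.89, 2.26], [0.02, 2.5], [-1.34, 4.48], [0, 2.73], [-2.66, 2.66]. Speed limits (rad/s): [2.39, 2.39, 2.79, 3.14, 3.14, 3.14].

### API

Orientations are given as a 3x3 rotation matrix whose columns are the frame's x, y, z axes.
In Python, from station import robot gives the robot as it stands.
- The arm moves only by the tool arm_command, never from a script. Its argument "increments" is a list of rows, each a list of 7 numbers: the shift along the tool's x, y, z in cm, then the turn, a rotation vector about the tool's x, y, z in degrees, then the closure, from -1 (fully open) to 1 (shut). A call has 1 to 8 rows; each row shifts and turns the commanded pose from where the row before left it, along the tool's axes as they then stand; what a row does not reach is not made up. A row lasts 1/8 s, in which the tool goes at most 62.5 mm and 10.7 degrees, less where a joint would pass 70% of its speed; a pose out of reach is approached as far as the arm can. A call with a gripper value outside its range is refused whole. The fingers move at their own pace and stop on an object; the grip force is fixed at half the most. Time passes only in rows, so rows that do not move let the fingers close. It gives the time, the measured TCP pose, the force, the opening and the grip force at its end, in the units of the state.
- robot.read_state(): the state, without advancing time (a new reading comes with each control period).
- robot.read_camera(name): name is "scene" or "side" or "wrist"; returns the picture (420x560x3 uint8, blue, green, red); there is no depth.
- robot.camera_params(name): a dict with "fovy" (degrees; the focal length in pixels is half the picture's height over the tangent of half this angle, whatever the lens; pixels are square), "cx", "cy" (the principal point, pixels), "R" (3x3) and "t" (3): a world point X has camera coordinates R X + t; the wrist camera has in their place "mount" (4x4, takes a point from camera to tool coordinates, whose origin is the TCP and whose axes are the flange's). Camera axes: x right, y down, z forward; pixel columns grow to the right and rows downward; lengths in m; the calibration is good to about 2 mm. A picture is of the moment at which its call begins: read the wrist's pose just before it. camera_params takes no time and is no camera call.
- robot.close_job(): hands the job in; it is judged then, once.
The state is a dict: "time": time; "joints": joint angles; "qvel": joint speeds; "effort": joint torques, N m; "ee_pos": TCP position; "tcp_rot": TCP orientation; "wrist_force": force on the tool from outside, world axes, zero at the start; "moment": the same for the moment, N m; "width": opening from 0.0 (shut) to 1.0 (fully open); "gripper_force": force on a finger pad.
Only numpy, scipy, OpenCV 4.12 (cv2) and the standard library are available. Lean on these libraries where they do the work, as an engineer would, in place of code of your own. Each camera call takes 0.05 s, during which the arm holds its last target. There are 200 camera calls.

### The job

One of the four identical keys on the green test box has been left latched down. With a fingertip, tap all four lightly in turn along the row, starting with the key next to the red lamp, to feel which one sits low; then press that one all the way in and let it go so that it springs up. Do not press the other keys in, and leave the teapot, jar and screwdriver where they are.

Things in the scene. Friction and masses are not known exactly. Their poses are not given: they have to be found in the camera images.
- test_box: green steel appliance test box, fixed, 160 (x) x 310 (y) x 60 mm high; origin at the centre of its underside, on the bench. A red lamp stands on its top at the +y end of the key row (136 mm from the middle). The four key switches stand in a row along its y axis on its top, 56 mm apart, each in a black bezel 48 x 46 mm, 20 mm high
- place_1 (a point): key place 1 in the row (next to the red lamp): point on the box's top face (60 mm above the bench) under the middle of the key that stands there
- place_2 (a point): key place 2 in the row (counted from the lamp): point on the box's top face (60 mm above the bench) under the middle of the key that stands there
- place_3 (a point): key place 3 in the row (counted from the lamp): point on the box's top face (60 mm above the bench) under the middle of the key that stands there
- place_4 (a point): key place 4 in the row (farthest from the lamp): point on the box's top face (60 mm above the bench) under the middle of the key that stands there
- key_a_top (a point): centre of the top face of one of the four identical white key caps (34 x 30 mm, long side along the box's x; no mark tells them apart). It is 34 mm above the top of the test box when the key is up, 29 mm when latched, 24 mm when bottomed. Which key stands at which place changes from start to start
- key_b_top (a point): centre of the top face of one of the four identical white key caps (34 x 30 mm, long side along the box's x; no mark tells them apart). It is 34 mm above the top of the test box when the key is up, 29 mm when latched, 24 mm when bottomed. Which key stands at which place changes from start to start
- key_c_top (a point): centre of the top face of one of the four identical white key caps (34 x 30 mm, long side along the box's x; no mark tells them apart). It is 34 mm above the top of the test box when the key is up, 29 mm when latched, 24 mm when bottomed. Which key stands at which place changes from start to start
- key_d_top (a point): centre of the top face of one of the four identical white key caps (34 x 30 mm, long side along the box's x; no mark tells them apart). It is 34 mm above the top of the test box when the key is up, 29 mm when latched, 24 mm when bottomed. Which key stands at which place changes from start to start
- key_a (a joint): how far this key is pressed, m: 0 up, 0.005 latched, 0.010 bottomed. Spring: about 2 N at first movement, rising 0.8 N per mm, about 10 N at the bottom. One key of the four starts latched; pressed to the bottom (12 N is enough; 0.009 or more) and let go it springs up to 0 and stays up. A light touch (under 4 N) does not move it from its catch
- key_b (a joint): how far this key is pressed, m: 0 up, 0.005 latched, 0.010 bottomed. Spring: about 2 N at first movement, rising 0.8 N per mm, about 10 N at the bottom. One key of the four starts latched; pressed to the bottom (12 N is enough; 0.009 or more) and let go it springs up to 0 and stays up. A light touch (under 4 N) does not move it from its catch
- key_c (a joint): how far this key is pressed, m: 0 up, 0.005 latched, 0.010 bottomed. Spring: about 2 N at first movement, rising 0.8 N per mm, about 10 N at the bottom. One key of the four starts latched; pressed to the bottom (12 N is enough; 0.009 or more) and let go it springs up to 0 and stays up. A light touch (under 4 N) does not move it from its catch
- key_d (a joint): how far this key is pressed, m: 0 up, 0.005 latched, 0.010 bottomed. Spring: about 2 N at first movement, rising 0.8 N per mm, about 10 N at the bottom. One key of the four starts latched; pressed to the bottom (12 N is enough; 0.009 or more) and let go it springs up to 0 and stays up. A light touch (under 4 N) does not move it from its catch
- teapot: loose steel teapot, 123 mm high, body 116 mm across, spout to its +y (about 100 mm from the axis), black handle to its -y; origin at the centre of its underside; stands past the lamp end of the box; bystander
- jar: loose glass jar with orange cap, 60 mm across, 85 mm high, origin at the centre of its underside; stands past the other end of the box; bystander
- screwdriver: loose red-handled screwdriver, about 200 mm long, lying on the bench beyond the box; origin on the bench under it, its x axis from handle to blade; bystander

How it is judged:
By the outcome, as a careful person would: the job done as asked, in the order asked, and still so for the second after the job is handed in, with the robot touching nothing.
It also fails if it takes over 51 s, if anything falls off the work surface, if the arm or the gripper's body presses on something with over 40 N, if the wrist force passes 120 N, or if a joint passes its speed limit or range.

## Working session

There is one attempt and no reset: what is moved stays moved. The work goes in short steps, Python scripts to look and compute and a tool call to move; the robot and the scene stay as the last step left them, time stands still between calls to the robot, and variables do not carry over. Pictures are saved under pics/ and viewed, at most 10 in all, crops included, and the job is handed in when it is done.

Besides the shell and the picture viewer there is one more tool, called by a JSON object that holds its "name" and its "arguments". arm_command: Moves the arm, as the interface text tells. Its arguments: {"type":"object","properties":{"increments":{"type":"array","items":{"type":"array","items":{"type":"number"}}}},"required":["increments"]}

```bash
mkdir -p pics
python3 - <<'E'
from station import robot
import cv2,numpy as np
s=robot.read_state();print(s['time'],s['ee_pos'],np.round(s['tcp_rot'],3),s['wrist_force'],s['width'])
for n in ['scene','side']:
    cv2.imwrite(f'pics/{n}1.png',robot.read_camera(n));print(n,robot.camera_params(n))
print(robot.camera_params('wrist'))
E
```

```text
0.0 [0.22826555 0.55424182 0.20735682] [[-0.925  0.381 -0.001]
 [ 0.381  0.925 -0.002]
 [ 0.    -0.002 -1.   ]] [-0.50256798  1.90663534 -0.05138284] 0.9972237250373015
scene {'fovy': 50.24678387728096, 'cx': 281.52538836632107, 'cy': 209.66400872022953, 'R': array([[ 0.59939858,  0.80039391, -0.0095355 ],
       [ 0.68938248, -0.52224507, -0.50200786],
       [-0.40678391,  0.29432919, -0.86481049]]), 't': array([-0.38831454, -0.33573931,  1.24611069])}
side {'fovy': 51.95451092517688, 'cx': 282.68386907632214, 'cy': 211.06751115594506, 'R': array([[ 0.9686729 , -0.24823753, -0.00713717],
       [-0.1247884 , -0.46169961, -0.87821485],
       [ 0.21471066,  0.85159356, -0.47821307]]), 't': array([-0.54875935,  0.20079198,  0.95359766])}
{'fovy': 63.72953566547337, 'cx': 280.09705327581673, 'cy': 205.45882719081098, 'mount': array([[-5.59935575e-04, -9.45168226e-01, -3.26583389e-01,
         8.53763140e-02],
       [ 9.99999842e-01, -5.46886914e-04, -1.31774465e-04,
        -5.88592961e-04],
       [-5.40551449e-05, -3.26583412e-01,  9.45168383e-01,
        -1.66228446e-01],
       [ 0.00000000e+00,  0.00000000e+00,  0.00000000e+00,
         1.00000000e+00]])}
```

View pics/scene1.png

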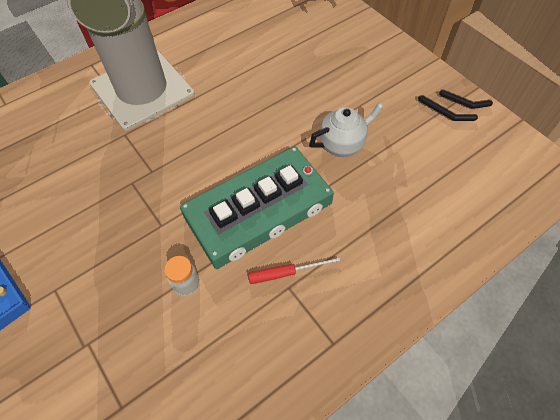

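View pics/side1.png

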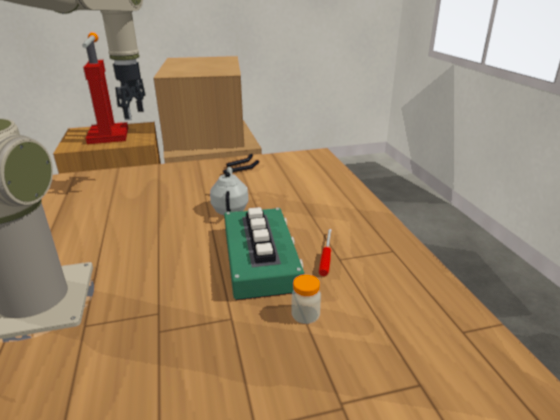

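The scene view shows key tops at about (290,174), (267,185), (245,198) and (222,211), with the lamp at (308,170). The teapot is past the lamp and the jar is near (180,272). In the side view the keys are at about (255,213) to (264,250).

```bash
cat > h.py <<'E'
import numpy as np,cv2
def ray(p,uv):
    f=210/np.tan(np.radians(p['fovy'])/2)
    d=np.array([(uv[0]-p['cx'])/f,(uv[1]-p['cy'])/f,1.])
    return -p['R'].T@p['t'],p['R'].T@d
def onz(p,uv,z):
    o,d=ray(p,uv);return o+d*(z-o[2])/d[2]
def blobs(im,box,lo,amin=40):
    x0,y0,x1,y1=box;c=im[y0:y1,x0:x1]
    m=((c.min(2)>lo)).astype(np.uint8)
    n,_,st,ce=cv2.connectedComponentsWithStats(m,connectivity=4)
    return [(ce[i]+[x0,y0],st[i,4]) for i in range(1,n) if st[i,4]>=amin]
E
python3 - <<'E'
from h import *
from station import robot
for n,box in [('scene',(200,150,310,235)),('side',(240,200,285,265))]:
    im=cv2.imread(f'pics/{n}1.png');p=robot.camera_params(n)
    for lo in (190,220):
        for c,a in blobs(im,box,lo,25): print(n,lo,c.round(1),a,onz(p,c,.094).round(4))
p=robot.camera_params('scene');print('lamp',onz(p,(308,170),.07))
E
```

```text
scene 190 [288.6 172.8] 160 [0.5239 0.1135 0.094 ]
scene 190 [266.9 184.3] 168 [0.5193 0.0578 0.094 ]
scene 190 [244.6 196.2] 176 [0.5152 0.0021 0.094 ]
scene 190 [222.  209.8] 190 [ 0.5143 -0.0548  0.094 ]
side 190 [255.1 210.6] 48 [0.5231 0.1174 0.094 ]
side 190 [257.8 221.1] 56 [0.5192 0.0618 0.094 ]
side 190 [261.  232.8] 68 [0.5153 0.0053 0.094 ]
side 190 [263.8 247.2] 81 [ 0.5087 -0.0575  0.094 ]
lamp [0.53106504 0.16344964 0.07      ]
```

{"name": "arm_command", "arguments": {"increments": [[-3.6,-2.4,0,0,0,0,1],[-3.6,-2.4,0,0,0,0,1],[-3.6,-2.4,0,0,0,0,1],[-3.6,-2.4,0,0,0,0,1],[-3.6,-2.4,0,0,0,0,1],[-3.6,-2.4,0,0,0,0,1],[-3.6,-2.4,0,0,0,0,1],[-3.6,-2.4,0,0,0,0,1]]}}

```text
time: 1.1
ee_pos: [0.422, 0.2662, 0.208]
tcp_rot: [[-0.925, 0.381, -0.001], [0.381, 0.925, -0.0], [0.0, -0.0, -1.0]]
wrist_force: [0.4, 0.8, 0.4]
width: -0.002
gripper_force: 0.0
```

{"name": "arm_command", "arguments": {"increments": [[-3.8,-2.5,0,0,0,0,1],[-3.8,-2.5,0,0,0,0,1],[-3.8,-2.5,0,0,0,0,1],[-3.8,-2.5,0,0,0,0,1],[0,0,2,0,0,-9,1],[0,0,2,0,0,-9,1],[0,0,0,0,0,0,1],[0,0,0,0,0,0,1]]}}

```text
time: 2.1
ee_pos: [0.5243, 0.1173, 0.169]
tcp_rot: [[-0.997, 0.08, 0.0], [0.08, 0.997, 0.0], [-0.0, 0.0, -1.0]]
wrist_force: [1.3, -0.2, 0.2]
width: 0.003
gripper_force: 0.0
```

Run:
```python
from h import *
from station import robot
s=robot.read_state();print(s['time'],s['ee_pos'],s['tcp_rot'].round(3) if hasattr(s['tcp_rot'],'round') else s['tcp_rot'],s['wrist_force'])
im=robot.read_camera('wrist');cv2.imwrite('pics/w1.png',im)
w=robot.camera_params('wrist');M=np.array(w['mount']);Rw=np.array(s['tcp_rot'])
R=(Rw@M[:3,:3]).T;o=Rw@M[:3,3]+s['ee_pos']
p=dict(fovy=w['fovy'],cx=w['cx'],cy=w['cy'],R=R,t=-R@o)
for c,a in blobs(im,(0,0,560,420),200,300): print(c.round(1),a,onz(p,c,.094).round(4))
```

```text
2.1 [0.52425324 0.11732484 0.16895737] [[-0.997  0.08   0.   ]
 [ 0.08   0.997  0.   ]
 [-0.     0.    -1.   ]] [ 1.26095409 -0.18529511  0.20881932]
[522.4 153.2] 4332 [0.4965 0.2936 0.094 ]
[ 58.7 203.2] 1448 [ 0.5069 -0.0489  0.094 ]
[276.6 204. ] 1518 [0.5207 0.1147 0.094 ]
[128.7 204.7] 1488 [0.5123 0.0034 0.094 ]
[202.7 204.4] 1487 [0.5165 0.0591 0.094 ]
```

View pics/w1.png

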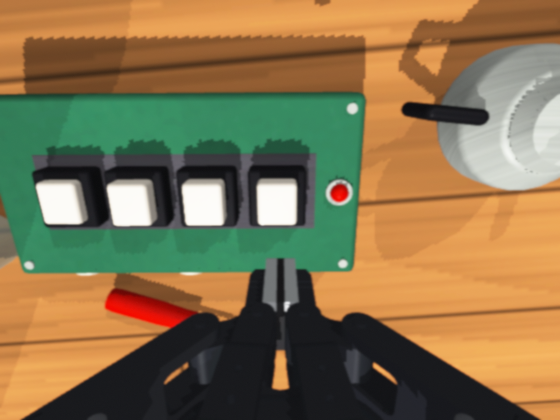

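The wrist view shows the caps at (277,204), (203,204), (129,205) and (59,203), with the lamp at (340,192). The fingertips are above key 1, which is the first one to tap.

{"name": "arm_command", "arguments": {"increments": [[0.16,-0.24,2.5,0,0,0,1],[0,0,2.0,0,0,0,1],[0,0,0.9,0,0,0,1],[0,0,0.2,0,0,0,1],[0,0,0.1,0,0,0,1],[0,0,0.1,0,0,0,1],[0,0,0,0,0,0,1]]}}

```text
time: 3.02
ee_pos: [0.5227, 0.115, 0.1108]
tcp_rot: [[-0.997, 0.077, 0.001], [0.077, 0.997, 0.0], [-0.001, 0.0, -1.0]]
wrist_force: [-0.2, 0.2, -0.0]
width: 0.003
gripper_force: 0.0
```

{"name": "arm_command", "arguments": {"increments": [[0,0,0.05,0,0,0,1],[0,0,0,0,0,0,1]]}}

```text
time: 3.28
ee_pos: [0.5223, 0.1149, 0.1099]
tcp_rot: [[-0.997, 0.077, -0.0], [0.077, 0.997, -0.0], [0.0, -0.0, -1.0]]
wrist_force: [0.2, 0.0, 0.3]
width: 0.001
gripper_force: 0.0
```

{"name": "arm_command", "arguments": {"increments": [[0,0,0.05,0,0,0,1],[0,0,0,0,0,0,1]]}}

```text
time: 3.52
ee_pos: [0.5223, 0.1149, 0.1093]
tcp_rot: [[-0.997, 0.077, -0.0], [0.077, 0.997, -0.0], [0.0, -0.0, -1.0]]
wrist_force: [-0.3, 0.1, 0.1]
width: 0.004
gripper_force: 0.0
```

{"name": "arm_command", "arguments": {"increments": [[0,0,0.05,0,0,0,1],[0,0,0,0,0,0,1]]}}

```text
time: 3.78
ee_pos: [0.5223, 0.1149, 0.1088]
tcp_rot: [[-0.997, 0.077, -0.0], [0.077, 0.997, 0.0], [0.0, -0.0, -1.0]]
wrist_force: [0.3, 1.0, -0.2]
width: -0.001
gripper_force: 0.0
```

{"name": "arm_command", "arguments": {"increments": [[0,0,0.05,0,0,0,1],[0,0,0,0,0,0,1]]}}

```text
time: 4.03
ee_pos: [0.5223, 0.1149, 0.1083]
tcp_rot: [[-0.997, 0.077, -0.0], [0.077, 0.997, 0.0], [0.0, -0.0, -1.0]]
wrist_force: [-0.3, -0.2, -0.7]
width: -0.001
gripper_force: 0.0
```

{"name": "arm_command", "arguments": {"increments": [[0,0,0.05,0,0,0,1],[0,0,0,0,0,0,1]]}}

```text
time: 4.28
ee_pos: [0.5223, 0.1149, 0.1078]
tcp_rot: [[-0.997, 0.077, -0.0], [0.077, 0.997, -0.0], [0.0, -0.0, -1.0]]
wrist_force: [-0.8, -0.3, 0.4]
width: 0.004
gripper_force: 0.0
```

Run:
```python
from h import *
from station import robot
s=robot.read_state();print(s['ee_pos'],s['wrist_force'],s['moment'],s['effort'])
im=robot.read_camera('wrist')[200:420,160:400];im2=robot.read_camera('scene')[120:240,220:360]
cv2.imwrite('pics/w2.png',np.hstack([cv2.resize(im,(400,367)),cv2.resize(im2,(400,367))]))
```

```text
[0.52231876 0.11490298 0.10782718] [-0.76538544 -0.32763357  0.4394536 ] [0.00786409 0.00845392 0.01204799] [-1.75743473e-03 -4.89984262e+01 -4.76382816e+01 -2.83835197e-04
 -1.11353793e-02 -6.79994002e-06]
```

View pics/w2.png

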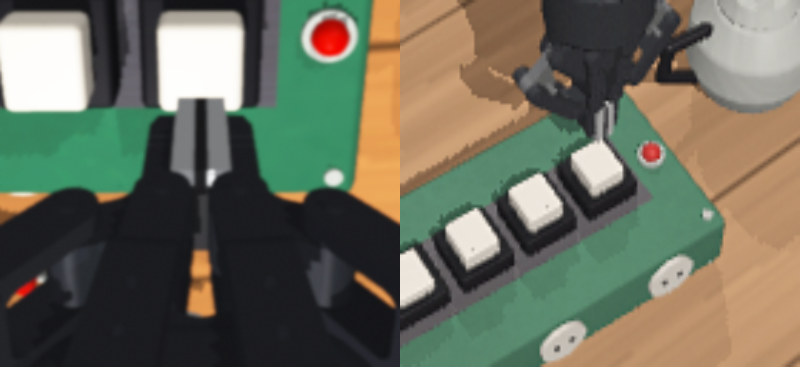

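The wrist crop shows the tip's end near the cap's lower edge, and in the scene crop it is above and behind the cap. The tip may be higher than assumed, so I'll check it against projections in the side view.

Run:
```python
from h import *
from station import robot
s=robot.read_state()
P=[np.array([.5223,.1149,z]) for z in (.0908,.1008,.1108,.1208)]
out=[]
for n,(x0,y0) in [('side',(215,165)),('scene',(245,125))]:
    p=robot.camera_params(n);f=210/np.tan(np.radians(p['fovy'])/2)
    im=cv2.resize(robot.read_camera(n)[y0:y0+80,x0:x0+80],None,fx=5,fy=5,interpolation=cv2.INTER_CUBIC)
    for q in P:
        c=p['R']@q+p['t'];u=np.array([p['cx'],p['cy']])+f*c[:2]/c[2];print(n,q[2],u.round(1))
        cv2.circle(im,tuple(int(v) for v in (u-[x0,y0]+.5)*5),3,(255,0,255),1)
    out.append(im)
cv2.imwrite('pics/c3.png',np.hstack(out))
```

```text
side 0.0908 [255.  212.2]
side 0.1008 [254.8 208.8]
side 0.1108 [254.7 205.3]
side 0.1208 [254.5 201.9]
scene 0.0908 [288.7 172.9]
scene 0.1008 [288.7 170.2]
scene 0.1108 [288.7 167.6]
scene 0.1208 [288.8 164.9]
```

View pics/c3.png

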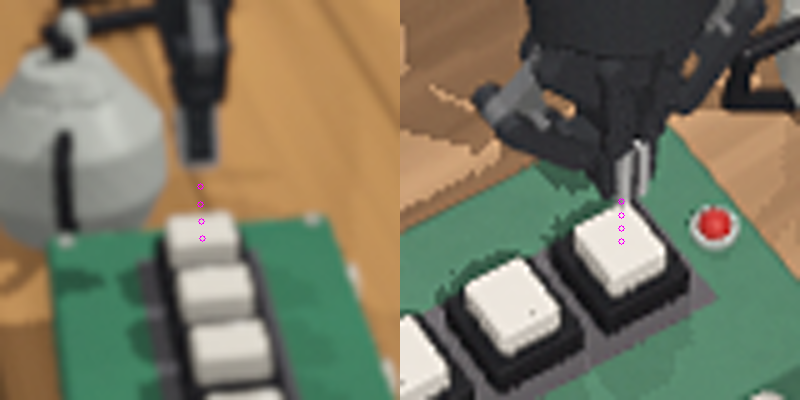

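Both views put the tip at z of about 0.125–0.14, which is 3–4 cm higher than the quoted tip offset gives. Nothing has been touched yet, so I'll keep lowering by feel.

{"name": "arm_command", "arguments": {"increments": [[0,0,1.2,0,0,0,1],[0,0,0.6,0,0,0,1],[0,0,0.2,0,0,0,1],[0,0,0.1,0,0,0,1],[0,0,0,0,0,0,1]]}}

```text
time: 5.1
ee_pos: [0.5225, 0.1149, 0.087]
tcp_rot: [[-0.997, 0.077, 0.0], [0.077, 0.997, -0.0], [-0.0, -0.0, -1.0]]
wrist_force: [-0.0, 0.2, 0.0]
width: -0.004
gripper_force: 0.0
```

Run:
```python
from h import *
from station import robot
out=[]
for n,(x0,y0) in [('side',(215,165)),('scene',(245,125))]:
    out.append(cv2.resize(robot.read_camera(n)[y0:y0+80,x0:x0+80],None,fx=5,fy=5,interpolation=cv2.INTER_CUBIC))
cv2.imwrite('pics/c4.png',np.hstack(out))
```

```text
(no output)
```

View pics/c4.png

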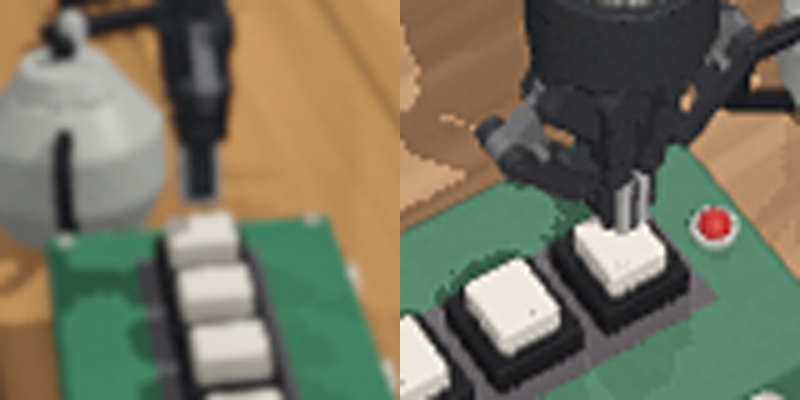

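The tip still clears the cap. In the side crop its end is at row 200 and should be at about 240 on contact, which leaves roughly 2 cm.

{"name": "arm_command", "arguments": {"increments": [[0,0,0.9,0,0,0,1],[0,0,0.4,0,0,0,1],[0,0,0.1,0,0,0,1],[0,0,0,0,0,0,1]]}}

```text
time: 5.7
ee_pos: [0.5222, 0.1149, 0.0727]
tcp_rot: [[-0.997, 0.077, -0.0], [0.077, 0.997, -0.0], [0.0, -0.0, -1.0]]
wrist_force: [-0.2, 0.2, -0.1]
width: -0.004
gripper_force: 0.0
```

{"name": "arm_command", "arguments": {"increments": [[0,0,0.15,0,0,0,1],[0,0,0,0,0,0,1]]}}

```text
time: 5.95
ee_pos: [0.5224, 0.1149, 0.0714]
tcp_rot: [[-0.997, 0.077, 0.0], [0.077, 0.997, -0.0], [-0.0, -0.0, -1.0]]
wrist_force: [0.6, 0.3, -0.1]
width: -0.001
gripper_force: 0.0
```

{"name": "arm_command", "arguments": {"increments": [[0,0,0.15,0,0,0,1],[0,0,0,0,0,0,1]]}}

```text
time: 6.2
ee_pos: [0.5225, 0.1149, 0.0701]
tcp_rot: [[-0.997, 0.077, 0.0], [0.077, 0.997, 0.0], [-0.0, 0.0, -1.0]]
wrist_force: [-0.5, 0.9, 2.7]
width: 0.0
gripper_force: 1.3
```

Contact on key 1 at TCP z 0.070, with 2.7 N. Next I'll go to key 2 at the same height.

{"name": "arm_command", "arguments": {"increments": [[0,0,-1.5,0,0,0,1],[0,-2.8,0,0,0,0,1],[0,-2.8,0,0,0,0,1],[0,0,0,0,0,0,1],[0,0,1.0,0,0,0,1],[0,0,0.4,0,0,0,1],[0,0,0.1,0,0,0,1],[0,0,0,0,0,0,1]]}}

```text
time: 7.2
ee_pos: [0.5178, 0.0597, 0.0699]
tcp_rot: [[-0.997, 0.076, -0.001], [0.076, 0.997, 0.0], [0.001, 0.0, -1.0]]
wrist_force: [-2.1, 0.6, 2.3]
width: -0.001
gripper_force: 1.4
```

{"name": "arm_command", "arguments": {"increments": [[0,0,-1.5,0,0,0,1],[0,-2.8,0,0,0,0,1],[0,-2.8,0,0,0,0,1],[0,0,0,0,0,0,1],[0,0,1.0,0,0,0,1],[0,0,0.4,0,0,0,1],[0,0,0.1,0,0,0,1],[0,0,0,0,0,0,1]]}}

```text
time: 8.2
ee_pos: [0.5135, 0.0038, 0.0698]
tcp_rot: [[-0.997, 0.076, -0.001], [0.076, 0.997, 0.0], [0.001, 0.0, -1.0]]
wrist_force: [-1.2, 1.4, 3.7]
width: 0.003
gripper_force: 1.4
```

Key 3 is at the same level. Next is key 4, checked first at that height.

{"name": "arm_command", "arguments": {"increments": [[0,0,-1.5,0,0,0,1],[0,-2.8,0,0,0,0,1],[0,-2.8,0,0,0,0,1],[0,0,0,0,0,0,1],[0,0,1.0,0,0,0,1],[0,0,0.4,0,0,0,1],[0,0,0.1,0,0,0,1],[0,0,0,0,0,0,1]]}}

```text
time: 9.2
ee_pos: [0.5094, -0.0522, 0.0697]
tcp_rot: [[-0.997, 0.076, -0.0], [0.076, 0.997, 0.0], [0.0, 0.0, -1.0]]
wrist_force: [-0.4, 0.1, 0.8]
width: 0.001
gripper_force: 0.0
```

No contact on key 4 there, so it should be the low one. I'll feel for it about 5 mm lower.

{"name": "arm_command", "arguments": {"increments": [[0,0,0.2,0,0,0,1],[0,0,0.15,0,0,0,1],[0,0,0.05,0,0,0,1],[0,0,0,0,0,0,1]]}}

```text
time: 9.7
ee_pos: [0.5097, -0.0526, 0.0662]
tcp_rot: [[-0.997, 0.077, 0.0], [0.077, 0.997, 0.0], [-0.0, 0.0, -1.0]]
wrist_force: [-2.3, 0.6, 4.4]
width: -0.001
gripper_force: 2.0
```

{"name": "arm_command", "arguments": {"increments": [[0,0,0.05,0,0,0,1],[0,0,0,0,0,0,1]]}}

```text
time: 9.95
ee_pos: [0.5097, -0.0526, 0.0658]
tcp_rot: [[-0.997, 0.077, 0.0], [0.077, 0.997, 0.0], [-0.0, 0.0, -1.0]]
wrist_force: [-2.8, 1.5, 6.4]
width: -0.003
gripper_force: 3.0
```

Contact at 0.066, so key 4 is the latched one. I'll lift, then press it in.

{"name": "arm_command", "arguments": {"increments": [[0,0,-1,0,0,0,1],[0,0,0,0,0,0,1],[0,0,0.8,0,0,0,1],[0,0,0.2,0,0,0,1],[0,0,0.2,0,0,0,1],[0,0,0.2,0,0,0,1],[0,0,0,0,0,0,1]]}}

```text
time: 10.82
ee_pos: [0.5097, -0.0527, 0.0618]
tcp_rot: [[-0.997, 0.077, 0.0], [0.077, 0.997, -0.0], [-0.0, -0.0, -1.0]]
wrist_force: [-2.5, -0.5, 8.9]
width: -0.005
gripper_force: 4.6
```

{"name": "arm_command", "arguments": {"increments": [[0,0,0.1,0,0,0,1],[0,0,0,0,0,0,1]]}}

```text
time: 11.08
ee_pos: [0.5097, -0.0526, 0.0611]
tcp_rot: [[-0.997, 0.076, 0.0], [0.076, 0.997, -0.0], [-0.0, -0.0, -1.0]]
wrist_force: [-3.6, 0.6, 10.8]
width: 0.003
gripper_force: 5.4
```

{"name": "arm_command", "arguments": {"increments": [[0,0,0.08,0,0,0,1],[0,0,0,0,0,0,1]]}}

```text
time: 11.32
ee_pos: [0.5098, -0.0527, 0.061]
tcp_rot: [[-0.997, 0.077, 0.0], [0.077, 0.997, -0.0], [-0.0, -0.0, -1.0]]
wrist_force: [-7.1, 1.3, 17.3]
width: 0.001
gripper_force: 8.6
```

The stop is reached at 17 N. Now I'll release, back off high and check with the camera.

{"name": "arm_command", "arguments": {"increments": [[0,0,-0.5,0,0,0,1],[0,0,-1,0,0,0,1],[0,0,-3,0,0,0,1],[0,0,-4,0,0,0,1],[0,0,-4,0,0,0,1],[4,0,-3,0,0,0,1],[4,0,0,0,0,0,1],[0,0,0,0,0,0,1]]}}

```text
time: 12.32
ee_pos: [0.4278, -0.0462, 0.2144]
tcp_rot: [[-0.997, 0.077, -0.001], [0.077, 0.997, -0.0], [0.001, -0.0, -1.0]]
wrist_force: [1.1, 0.1, -0.1]
width: 0.003
gripper_force: 0.0
```

Run:
```python
from h import *
from station import robot
s=robot.read_state();print(s['time'],s['ee_pos'],s['wrist_force'],s['gripper_force'])
out=[]
for n,box in [('scene',(200,150,310,235)),('side',(240,200,285,265))]:
    im=robot.read_camera(n);p=robot.camera_params(n);out.append(im[130:330,150:400])
    for c,a in blobs(im,box,190,25): print(n,c.round(1),a,onz(p,c,.094).round(4))
cv2.imwrite('pics/end.png',cv2.resize(np.hstack(out),(800,320)))
```

```text
12.325 [ 0.42784957 -0.04619935  0.21436373] [ 1.13816573  0.09125791 -0.13955345] 0.0
scene [288.7 172.9] 161 [0.524  0.1135 0.094 ]
scene [266.9 184.3] 169 [0.5193 0.0577 0.094 ]
scene [244.7 196.3] 178 [0.5154 0.002  0.094 ]
scene [221.7 208.6] 185 [ 0.5114 -0.0537  0.094 ]
side [255.  210.6] 49 [0.523  0.1172 0.094 ]
side [257.8 221.1] 56 [0.5192 0.0618 0.094 ]
side [261.  232.8] 68 [0.5153 0.0053 0.094 ]
side [263.9 245.6] 79 [ 0.5103 -0.051   0.094 ]
```

View pics/end.png

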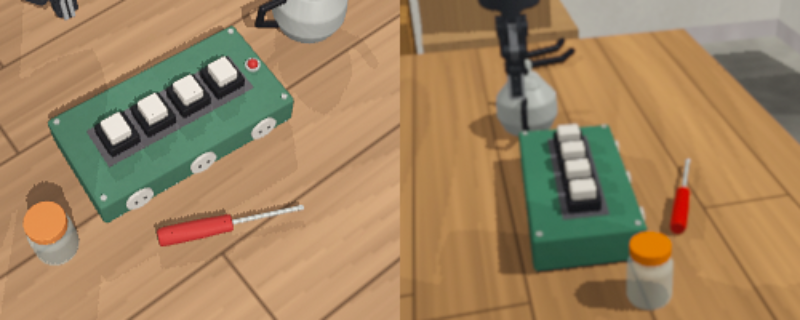

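Key 4's cap now lines up with the other three in both views: it moved from (222,209.8) to (221.7,208.6) in the scene view and from row 247.2 to 245.6 in the side view. The jar, teapot and screwdriver look undisturbed, and the arm is clear.

```bash
python3 -c "
from station import robot
print(robot.close_job())"
```

```text
the job is handed in; nothing more can be done
None
```

I tapped all four keys in order from the lamp; the fourth, farthest from the lamp, sat low, so I pressed it to the stop (17 N) and it sprang up level with the others. My feel-tap on that key reached about 6 N, over the 4 N light touch; the other three taps stayed under 4 N, and the job is handed in with the arm clear.

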